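# Probe the sample marked by the purple vial

### The job

Take the green-handled probe out of its rest and lower its steel rod, upright, through the blue guide hole of the station on whose foot plate the purple-capped vial stands, until the orange ring on the rod is level with the top of the guide. The probe must never touch either station: keep the rod centred in the hole, and finish while still holding it there, still and upright. Do not dip it into the other station, and leave the vials and bottles where they stand.

Things in the scene. Friction and masses are not known exactly. Their poses are not given: they have to be found in the camera images.
- probe: Loose probe, about 90 g, standing upright in its rest: a steel rod 10 mm in diameter and 100 mm long below a square green handle 24 x 24 mm and 60 mm tall (from 100 to 160 mm above the tip). Origin: centre of the rod's tip; z runs up the rod to the handle, x and y are square to the handle's faces. Hold it by the handle.
- probe_mark (a point): Centre of the orange ring on the rod, on the rod's axis 50 mm above the tip; the ring is 3 mm tall.
- probe_rest: Fixed rest: grey foot 80 x 80 x 10 mm, two legs, a white top plate 60 x 60 x 25 mm, top 110 mm above the bench, with a vertical 16 mm hole; the probe hangs in it with its handle's underside on the top face and its tip 10 mm above the bench, and lifts straight out. Origin: centre of its underside, under the hole's axis.
- station_left: Fixed station on the robot's left (+y). Foot plate 175 x 90 x 10 mm, from 50 mm behind to 125 mm ahead of the origin along its x. On two side legs a level blue guide plate 70 x 90 x 15 mm, top 85 mm above the bench, with an upright 24 mm hole. Below, a glass beaker, 50 mm across, rim at 55, inner floor at 13 mm. Origin: on the hole's axis at bench height. A vial stands 95 mm along +x.
- station_right: Fixed station on the robot's right (-y). Foot plate 175 x 90 x 10 mm, from 50 mm behind to 125 mm ahead of the origin along its x. On two side legs a level blue guide plate 70 x 90 x 15 mm, top 85 mm above the bench, with an upright 24 mm hole. Below, a glass beaker, 50 mm across, rim at 55, inner floor at 13 mm. Origin: on the hole's axis at bench height. A vial stands 95 mm along +x.
- vial_purple: Loose capped sample vial with a purple cap, 32 mm across, 67 mm tall, standing on the foot plate of one of the two stations, 95 mm from its hole's axis. Origin: centre of its underside. The station that it stands on is the one to probe.
- vial_white: Loose capped sample vial with a white cap, 32 mm across, 67 mm tall, standing on the foot plate of one of the two stations, 95 mm from its hole's axis. Origin: centre of its underside. It stands on the other station.
- bottle_blue: Loose small amber bottle with a blue cap, 34 mm across, 60 mm tall, standing on the bench. Origin: centre of its underside. A bystander.
- bottle_white: Loose small amber bottle with a white cap, 34 mm across, 60 mm tall, standing on the bench. Origin: centre of its underside. A bystander.
There are look-alikes about, which are no part of the job. Leave any pink or red look-alike of the station_left alone.

How it is judged:
On the way:
1. the probe is lifted out of its rest, its tip clear above the rest and the stations' guides (more than 90 mm above the bench) (height (world z) of probe above 0.09 m and contact force between probe and the fingers above 1 N), for 0.2 s.
At the end, for the whole second after the job is handed in: The gripper holds the probe still and upright (within 4 degrees) in the guide hole of the station with the purple-capped vial, the rod's tip and its orange ring within 4 mm of the hole's axis, the ring within 8 mm of the height of the guide's top face, and the probe touching no station (((horizontal distance between vial_purple and station_left below 0.14 m and horizontal distance between each of probe, probe_mark and station_left below 0.004 m and z of probe_mark in the frame of station_left between 0.077 and 0.093 m) or (horizontal distance between vial_purple and station_right below 0.14 m and horizontal distance between each of probe, probe_mark and station_right below 0.004 m and z of probe_mark in the frame of station_right between 0.077 and 0.093 m)) and angle between probe's own z axis and vertical below 0.07 rad and linear speed of probe below 0.02 m/s and angular speed of probe below 0.2 rad/s and contact force between probe and the fingers above 1 N and contact force between probe and station_left below 0.3 N and contact force between probe and station_right below 0.3 N); the arm keeps its last pose, push and grip.
It fails at once if the probe touches a station (more than 0.3 N) (contact force between probe and station_left above 0.3 N or contact force between probe and station_right above 0.3 N).
It fails at once if the rod is dipped into the guide of the station without the purple-capped vial ((not (horizontal distance between vial_purple and station_left below 0.14 m) and horizontal distance between probe and station_left below 0.02 m and height (world z) of probe below 0.083 m) or (not (horizontal distance between vial_purple and station_right below 0.14 m) and horizontal distance between probe and station_right below 0.02 m and height (world z) of probe below 0.083 m)).
It fails at once if a vial or bottle is shifted by more than 15 mm or tipped (distance of any of vial_purple, vial_white, bottle_blue, bottle_white from where it was at the start of the episode above 0.015 m or angle between any of vial_purple, vial_white, bottle_blue, bottle_white's own z axis and vertical above 0.3 rad).
It also fails if it takes over 45 s, if anything falls off the work surface, if the arm or the gripper's body presses on something with over 40 N, if the wrist force passes 120 N, or if a joint passes its speed limit or range.

### The arm

A 7-joint arm with a two-finger parallel gripper is mounted at the origin on the work surface. World frame = base frame: x ahead of the robot, y to its left, z up, the work surface at z = 0. Lengths are in m, angles in rad, forces in N, time in s.
With the tool pointing down it reaches from about 0.4 to 0.875 m from the base axis. Payload 19.3 kg.
Tool frame: the origin (TCP) lies on the centre line of the jaws, within the pads' length; the fingertips stand 25 mm ahead of it and the grasp point (between the pads) lies 6 mm ahead of it (tips_ahead is the distance from the TCP to the fingertips, in m); z points along the fingers, y is the direction in which the jaws open and shut (so a half turn about z gives the same grasp; the last joint's range is limited). The gripper opens to 85 mm and grips with 20 to 120 N. Pads are 22 mm wide; open, the fingers measure 114 mm over their backs; the gripper's body (76 mm by 85 mm) begins 54 mm behind the grasp point. The pads swing forward as they close: fully open they stand 13 mm farther back than shut.
Start: joints at [1.104, 0.521, -0.036, 1.599, 0.021, 1.021, -0.113], TCP at [0.242, -0.576, 0.256] pointing down, gripper open.
Joint ranges: [-2.91, 2.91], [-0.3, 2.13], [-1.5, 1.42], [0.17, 2.43], [-1.26, 4.41], [0.16, 1.93], [-2.52, 2.52]. Speed limits (rad/s): [1.89, 1.89, 2.39, 2.39, 3.01, 3.01, 3.01].

### API

Orientations are given as [roll, pitch, yaw] about the fixed x, y, z axes, in that order (R = Rz(yaw) Ry(pitch) Rx(roll)).
In Python, from workcell import observe, grab_frame, job_done, outline_of, tips_ahead gives the robot as it stands. The module is installed in compiled form; this text tells all that it offers.
- The arm moves only by the tool move_arm, never from a script. Its argument "motion" is a list of rows, each a list of 2 entries, a list of its own where there are three numbers: the shift along the world's x, y, z in mm, then the turn, a rotation vector about the world's x, y, z in rad. A call has 1 to 12 rows; each row is the pose to reach, as a shift and turn from the pose commanded when the call began; what a row does not reach only later rows make up. A row lasts 1/8 s, in which the tool goes at most 62.5 mm and 10.7 degrees, less where a joint would pass 70% of its speed; a pose out of reach is approached as far as the arm can. A call with a gripper value outside its range is refused whole. "jaw" is the finger opening in mm, from 0 to 85.4, set as the call begins (left out, the last holds). The fingers move at their own pace and stop on an object; "grip_force" is the grip in N (left out, the last holds). Time passes only in rows, so rows that repeat a pose let the fingers close. It gives the time, the measured TCP pose, the force and the opening at its end, in the units of the state.
- observe(): the state, without advancing time (a new reading comes with each control period).
- grab_frame(name): name is "scene" or "top" or "wrist"; returns a dict with "frame" (480x640x3 uint8, red, green, blue), "fx", "fy", "cx", "cy" (pixels), "T" (4x4, takes a point from camera to world coordinates); the wrist camera has in their place "mount" (4x4, takes a point from camera to tool coordinates, whose origin is the TCP and whose axes are the flange's). Camera axes: x right, y down, z forward; pixel columns grow to the right and rows downward; lengths in m; the calibration is good to about 2 mm. The wrist camera is an equidistant fisheye: a pixel r from the principal point sees the ray r / f radians off the axis. A picture is of the moment at which its call begins: read the wrist's pose just before it. There is no depth.
- job_done(): hands the job in, once; it reports no verdict.
Trained networks look in the newest picture that a camera, given by its name, has taken for a name from the list of things; names that differ only in an ending like _2 or _b are one class to them, and where a whole thing is asked for, a point or a joint stands for the part that bears it (a point fixed in the world has none). Each returns a list of dicts, best first, with "score" (0 to 1); they miss things now and then, are a little off and sometimes report something else, mostly with a low value. They report only what shows in the picture. A call takes as long as a camera call. They do not tell look-alikes from the thing itself.
- outline_of(label, camera): "pixels" (480x640 bool, what is visible of it) and "pixel" ([column, row] in pixels, amid what is visible of it).
The state is a dict: "clock": time; "qpos": joint angles; "qd": joint speeds; "joint_efforts": joint torques, N m; "position": TCP position; "tool_rot": TCP orientation; "force": force on the tool from outside, world axes, zero at the start; "moment": the same for the moment, N m; "grip_width": finger opening in m.
Only numpy, scipy, OpenCV 4.12 (cv2) and the standard library are available. Lean on these libraries where they do the work, as an engineer would, in place of code of your own. Each camera call takes 0.05 s, during which the arm holds its last target.

## Working session

There is one attempt and no reset: what is moved stays moved. The work goes in short steps, Python scripts to look and compute and a tool call to move; the robot and the scene stay as the last step left them, time stands still between calls to the robot, and variables do not carry over. Pictures are saved under pics/ and viewed, and the job is handed in when it is done.

Besides the shell and the picture viewer there is one more tool, called after "Request:" as a command line: name --argument value ..., lists and objects as JSON in quotes. move_arm: Moves the arm, as the interface text tells. Its arguments: {"type":"object","properties":{"motion":{"type":"array"},"jaw":{"type":"number"},"grip_force":{"type":"number"}},"required":["motion"]}

```bash
mkdir -p pics; cat > h.py <<'E'
import numpy as np, cv2, pickle
from workcell import *
def snap(n,tag):
    o=observe(); f=grab_frame(n); cv2.imwrite(f'pics/{tag}.png',f['frame'][:,:,::-1]); pickle.dump((o,f),open(f'pics/{tag}.pkl','wb')); return o,f
def proj(f,P):
    P=np.atleast_2d(P); T=np.linalg.inv(f['T']); c=P@T[:3,:3].T+T[:3,3]
    return np.c_[f['fx']*c[:,0]/c[:,2]+f['cx'],f['fy']*c[:,1]/c[:,2]+f['cy']]
def ray(f,u,z):
    d=f['T'][:3,:3]@np.array([(u[0]-f['cx'])/f['fx'],(u[1]-f['cy'])/f['fy'],1]); o=f['T'][:3,3]
    return o+d*(z-o[2])/d[2]
E
python3 - <<'E'
from h import *
print(observe())
for n in ['scene','top','wrist']:
    o,f=snap(n,n+'0'); print(n,{k:(np.round(v,4).tolist() if k!='frame' else 0) for k,v in f.items()})
    for l in ['probe','probe_rest','station_left','station_right','vial_purple','vial_white','bottle_blue','bottle_white']:
        print(l,[(round(d['score'],2),np.round(d['pixel']).tolist()) for d in outline_of(l,n)])
E
```

```text
{'clock': 0.0, 'qpos': array([ 1.10380886,  0.52201428, -0.03629532,  1.59998596,  0.02116328,
        1.02108157, -0.1127964 ]), 'qd': array([ 0.00042634,  0.00142474,  0.00025533, -0.00017545, -0.00054919,
        0.00129129,  0.00161225]), 'joint_efforts': array([-1.17417432e-03, -9.27132940e+01,  1.97933257e+00, -3.69943821e+01,
        1.78929884e-02,  8.14141065e-03,  4.41155976e-05]), 'position': array([ 0.24138233, -0.57618583,  0.25573379]), 'tool_rot': array([-3.14048881e+00,  6.25821378e-05,  3.96733717e-01]), 'force': array([-0.04595526, -0.19585355, -0.38396923]), 'moment': array([0.01201282, 0.04950029, 0.0093651 ]), 'grip_width': 0.08559247701476878}
scene {'frame': 0, 'fx': 445.0526, 'fy': 445.0526, 'cx': 329.3063, 'cy': 229.5571, 'T': [[0.8336, 0.308, -0.4585, 0.9494], [0.5523, -0.4734, 0.6862, -0.5373], [-0.0057, -0.8252, -0.5648, 0.6253], [0.0, 0.0, 0.0, 1.0]]}
probe [(0.77, [297.0, 231.0])]
probe_rest [(0.98, [294.0, 277.0]), (0.57, [352.0, 326.0])]
station_left [(0.84, [350.0, 234.0]), (0.82, [355.0, 156.0]), (0.57, [293.0, 189.0])]
station_right [(0.6, [211.0, 3
[... 344 characters left out ...]
4], [0.0, 0.0, 0.0, 1.0]]}
probe [(0.65, [398.0, 228.0])]
probe_rest [(0.67, [395.0, 234.0])]
station_left [(0.75, [154.0, 313.0]), (0.74, [303.0, 229.0]), (0.64, [264.0, 323.0])]
station_right [(0.57, [506.0, 217.0])]
vial_purple [(0.5, [508.0, 217.0])]
vial_white [(0.74, [295.0, 202.0])]
bottle_blue [(0.45, [375.0, 164.0])]
bottle_white [(0.69, [412.0, 163.0])]
wrist {'frame': 0, 'fx': 371.6483, 'fy': 371.6483, 'cx': 318.0878, 'cy': 240.7614, 'mount': [[-0.0002, -0.9458, -0.3248, 0.0835], [1.0, -0.0002, 0.0, 0.0012], [-0.0001, -0.3248, 0.9458, -0.1177], [0.0, 0.0, 0.0, 1.0]]}
probe []
probe_rest []
station_left []
station_right []
vial_purple []
vial_white []
bottle_blue []
bottle_white []
```

View pics/scene0.png

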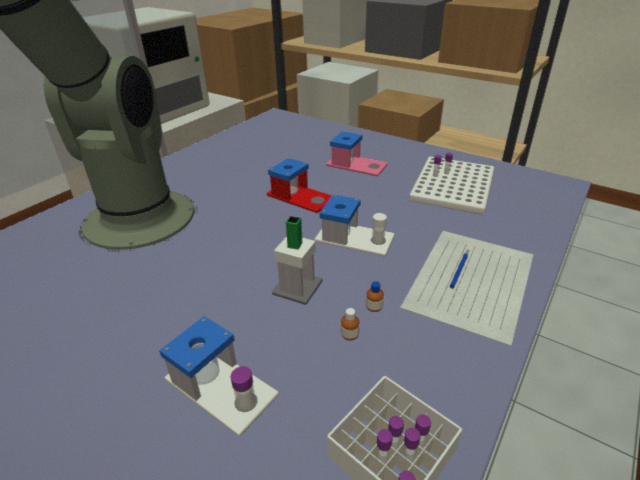

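View pics/top0.png

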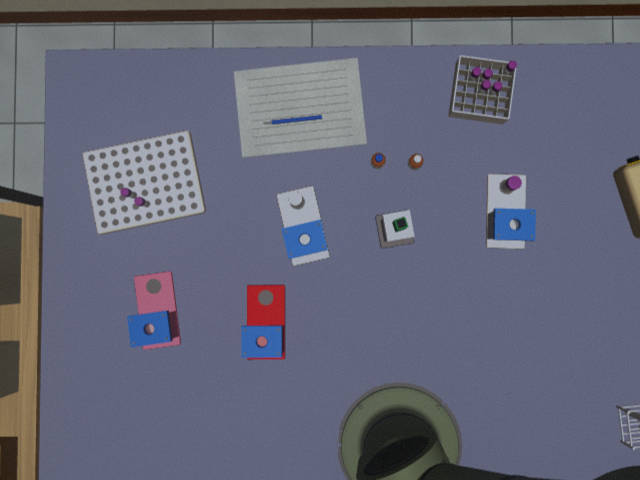

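View pics/wrist0.png

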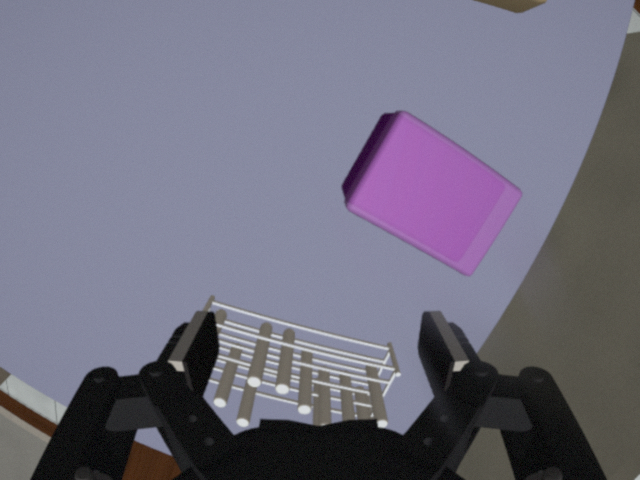

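The purple-capped vial stands on the right-hand foot plate: scene (242,388), top (513,183). That plate's guide hole is at top (515,225) and scene (199,343). The white-capped vial is on the station at top (305,240), which is the other one. The red and pink stations are look-alikes. The green probe is at top (401,225) and scene (294,231). I'll confirm these in an enlarged crop and measure.

```bash
python3 - <<'E'
from h import *
a=cv2.imread('pics/top0.png'); b=cv2.imread('pics/scene0.png')
c1=cv2.resize(a[165:265,370:550],None,fx=4.4,fy=4.4,interpolation=cv2.INTER_CUBIC)[:,:800]
cv2.imwrite('pics/c_top.png',c1)
c2=cv2.resize(b[205:440,150:340],None,fx=2.5,fy=2.5,interpolation=cv2.INTER_CUBIC)
cv2.imwrite('pics/c_scene.png',c2)
f=pickle.load(open('pics/top0.pkl','rb'))[1]; g=pickle.load(open('pics/scene0.pkl','rb'))[1]
print(ray(f,(515,225),.085),ray(g,(199,343),.085),ray(f,(401,225),.17),ray(g,(294,220),.17),ray(f,(513,183),.077))
E
```

```text
[ 0.50677171 -0.25598039  0.085     ] [ 0.51350656 -0.25521952  0.085     ] [0.50157407 0.00570512 0.17      ] [0.50694498 0.00626064 0.17      ] [ 0.60207986 -0.25555121  0.077     ]
```

View pics/c_top.png

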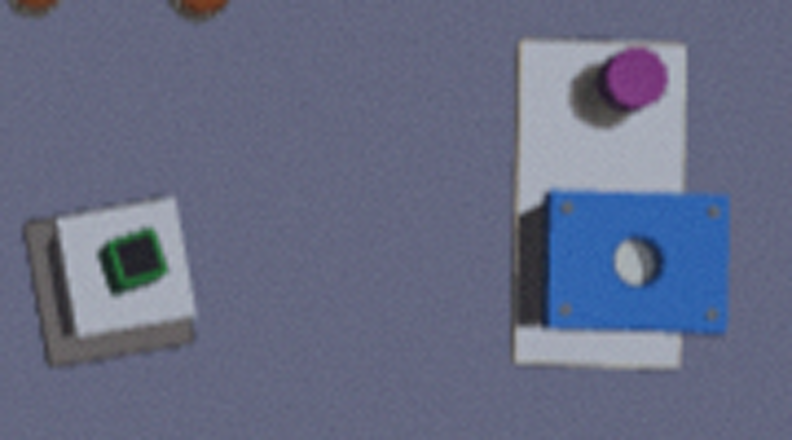

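View pics/c_scene.png

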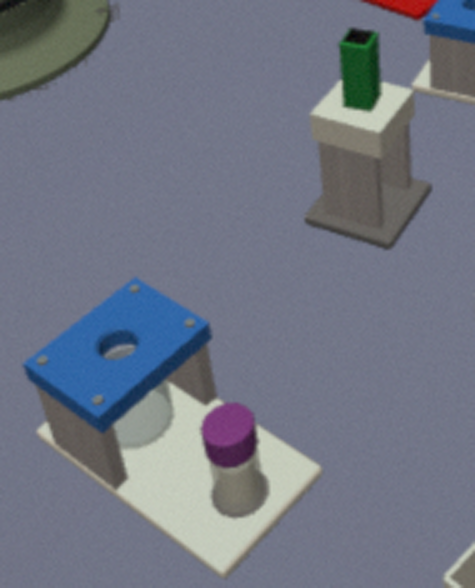

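Confirmed: the purple vial's station is the right one, and the probe is green with its rest turned about 10°. I'll hover over that guide first to measure it with the wrist camera.

Request:
move_arm --motion '[[[20,25,40],[0,0,0]],[[60,70,60],[0,0,-0.05]],[[95,112,60],[0,0,-0.1]],[[130,155,60],[0,0,-0.15]],[[165,198,60],[0,0,-0.22]],[[200,240,50],[0,0,-0.22]],[[235,282,30],[0,0,-0.22]],[[268,320,10],[0,0,-0.22]],[[268,320,10],[0,0,-0.22]],[[268,320,10],[0,0,-0.22]],[[268,320,10],[0,0,-0.22]],[[268,320,10],[0,0,-0.22]]]'

```text
clock: 2.85
position: [0.5091, -0.2573, 0.2667]
tool_rot: [3.141, -0.0, 0.175]
force: [0.5, -0.4, 0.9]
grip_width: 0.0851
```

```bash
python3 - <<'E'
from h import *
o,f=snap('wrist','wrist1'); print(o['clock'],o['position'],o['tool_rot'],o['qd'].round(3),o['qpos'].round(3),tips_ahead() if callable(tips_ahead) else tips_ahead)
E
```

```text
2.85 [ 0.50912456 -0.25731837  0.26666827] [ 3.14108674e+00 -4.15304471e-04  1.75277321e-01] [-0.003  0.002 -0.003  0.002 -0.    -0.001 -0.001] [ 0.451  0.425 -0.118  1.732  0.059  0.987 -1.085] 0.025
```

View pics/wrist1.png

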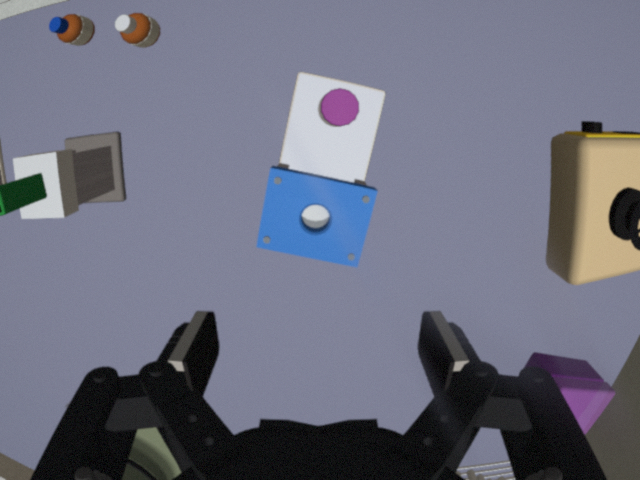

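The wrist view shows the blue guide plate's hole at (315,216) and the purple cap at (340,107). I'll fit the plate, and then the handle, as boxes against their colour silhouettes in each camera.

```bash
cat >> h.py <<'E'
from scipy.optimize import least_squares
from scipy.spatial.transform import Rotation as Ro
def projw(o,f,P):
    P=np.atleast_2d(P); R=Ro.from_euler('xyz',o['tool_rot']).as_matrix()
    M=np.eye(4); M[:3,:3]=R; M[:3,3]=o['position']; T=np.linalg.inv(M@f['mount'])
    c=P@T[:3,:3].T+T[:3,3]; r=np.hypot(c[:,0],c[:,1]); th=np.arctan2(r,c[:,2])
    k=np.where(r>1e-9,th/np.maximum(r,1e-9),0)
    return np.c_[f['cx']+f['fx']*k*c[:,0],f['cy']+f['fy']*k*c[:,1]]
def P_(o,f,X): return projw(o,f,X) if 'mount' in f else proj(f,X)
def box(x,y,yaw,lx,ly,z0,z1,cx=0,n=1):
    c,s=np.cos(yaw),np.sin(yaw); out=[]
    for z in (z0,z1):
        for a in (-lx/2,lx/2):
            for b in (-ly/2,ly/2): out.append([x+c*(a+cx)-s*b,y+s*(a+cx)+c*b,z])
    return np.array(out)
def fit(views,masks,x0,dims):
    cs=[max(cv2.findContours(m.astype(np.uint8),cv2.RETR_EXTERNAL,cv2.CHAIN_APPROX_NONE)[0],key=cv2.contourArea)[:,0].astype(np.float32) for m in masks]
    def res(p):
        r=[]
        for (o,f),c in zip(views,cs):
            h=cv2.convexHull(P_(o,f,box(*p[:3],*dims)).astype(np.float32)*1.0)
            r+= [ (cv2.pointPolygonTest(h,(float(q[0]),float(q[1])),True)-0.5) for q in c]   # contour px lie ~.5 inside
        return np.array(r)
    s=least_squares(res,x0,x_scale=[.01,.01,.1],diff_step=1e-3,loss='soft_l1')
    return s.x,np.sqrt(np.mean(s.fun**2)),len(s.fun)
def hsv(f): return cv2.cvtColor(f['frame'],cv2.COLOR_RGB2HSV)
def near(m,u,rad):
    n,l,st,c=cv2.connectedComponentsWithStats(m.astype(np.uint8))
    d=[np.hypot(*(c[i]-u)) if i and st[i,4]>30 else 1e9 for i in range(n)]; return l==int(np.argmin(d))
E
python3 - <<'E'
from h import *
V=[pickle.load(open(f'pics/{t}.pkl','rb')) for t in ('top0','scene0','wrist1')]
def blue(f): H=hsv(f); return (H[...,0]>100)&(H[...,0]<118)&(H[...,1]>140)&(H[...,2]>40)
B=[near(blue(f),u,0) for (o,f),u in zip(V,[(515,225),(199,343),(315,216)])]
d=(.07,.09,.07,.085)
for i in range(3):
    print('plate',i,B[i].sum(),fit([V[i]],[B[i]],[.51,-.256,0.0],d))
print(fit(V,B,[.51,-.256,0],d))
def green(f): H=hsv(f); return (H[...,0]>50)&(H[...,0]<80)&(H[...,1]>110)&(H[...,2]>20)
G=[near(green(f),u,0) for (o,f),u in zip(V[:2],[(401,225),(294,231)])]
G=[cv2.morphologyEx(g.astype(np.uint8),cv2.MORPH_CLOSE,np.ones((5,5))) for g in G]
d=(.024,.024,.11,.17)
for i in range(2):
    print('handle',i,G[i].sum(),fit([V[i]],[G[i]],[.503,.006,.17],d))
    x=np.argwhere(G[i]);print(x.min(0),x.max(0))
print(fit(V[:2],G,[.503,.006,.17],d))
E
```

```text
plate 0 1155 (array([ 0.50933505, -0.25617475, -0.03855608]), np.float64(0.5561277164464342), 138)
plate 1 2231 (array([ 5.07613107e-01, -2.55026466e-01, -1.08841838e-05]), np.float64(0.646447557678164), 156)
plate 2 7597 (array([ 5.08330771e-01, -2.56092700e-01,  2.69270363e-08]), np.float64(1.8614605331665768), 374)
(array([ 0.50857808, -0.25587146, -0.03732167]), np.float64(1.345699405320217), 668)
handle 0 62 (array([0.50718846, 0.00610621, 0.79228232]), np.float64(1.5792685865518639), 56)
[218 394] [229 407]
handle 1 374 (array([0.50135965, 0.00990953, 0.59613768]), np.float64(1.5266894115559866), 78)
[218 286] [248 300]
(array([0.50569952, 0.00490177, 0.61352087]), np.float64(1.5335435283089986), 134)
```

```bash
python3 - <<'E'
s=open('h.py').read()
a=s.index("    s=least_squares(res"); b=s.index("def hsv")
s=s[:a]+'''    from scipy.optimize import minimize
    x0=np.array(x0,float); sc=np.array([.005,.005,.05])
    co=lambda q: np.sum(np.sqrt(1+res(x0+q*sc)**2)-1)
    q=minimize(co,np.zeros(3),method='Nelder-Mead',options=dict(initial_simplex=[[0,0,0],[1,0,0],[0,1,0],[0,0,1]],xatol=1e-3,fatol=1e-4)).x
    p=x0+q*sc; return p.round(4),round(float(np.sqrt(np.mean(res(p)**2))),2)
'''+s[b:]
open('h.py','w').write(s)
E
python3 - <<'E'
from h import *
V=[pickle.load(open(f'pics/{t}.pkl','rb')) for t in ('top0','scene0','wrist1')]
def blue(f): H=hsv(f); return (H[...,0]>100)&(H[...,0]<118)&(H[...,1]>140)&(H[...,2]>40)
B=[near(blue(f),u,0) for (o,f),u in zip(V,[(515,225),(199,343),(315,216)])]
d=(.07,.09,.07,.085)
for i in range(3): print('plate',i,fit([V[i]],[B[i]],[.508,-.256,-.04],d))
print(fit(V,B,[.508,-.256,-.04],d))
def green(f): H=hsv(f); return (H[...,0]>50)&(H[...,0]<80)&(H[...,1]>110)&(H[...,2]>20)
G=[near(green(f),u,0) for (o,f),u in zip(V[:2],[(401,225),(294,231)])]
G=[cv2.morphologyEx(g.astype(np.uint8),cv2.MORPH_CLOSE,np.ones((5,5))) for g in G]
im=V[0][1]['frame'][205:245,375:425,::-1]; im2=V[1][1]['frame'][210:260,270:320,::-1]
m=[cv2.resize(np.dstack([g*255]*3)[s],None,fx=8,fy=8,interpolation=0) for g,s in ((G[0],np.s_[205:245,375:425]),(G[1],np.s_[210:260,270:320]))]
im=cv2.resize(im,None,fx=8,fy=8,interpolation=0);im2=cv2.resize(im2,None,fx=8,fy=8,interpolation=0)
c=np.zeros((720//1,800,3),np.uint8);c[:320,:400]=im;c[:320,400:]=m[0];c[320:720,:400]=im2;c[320:720,400:]=m[1]
cv2.imwrite('pics/hm.png',cv2.resize(c,None,fx=.8,fy=.8))
E
```

```text
plate 0 (array([ 0.5093, -0.2562, -0.0386]), 0.56)
plate 1 (array([ 0.5076, -0.255 , -0.0392]), 0.48)
plate 2 (array([ 0.5086, -0.256 , -0.0366]), 1.71)
(array([ 0.5086, -0.2559, -0.0374]), 1.34)
```

View pics/hm.png

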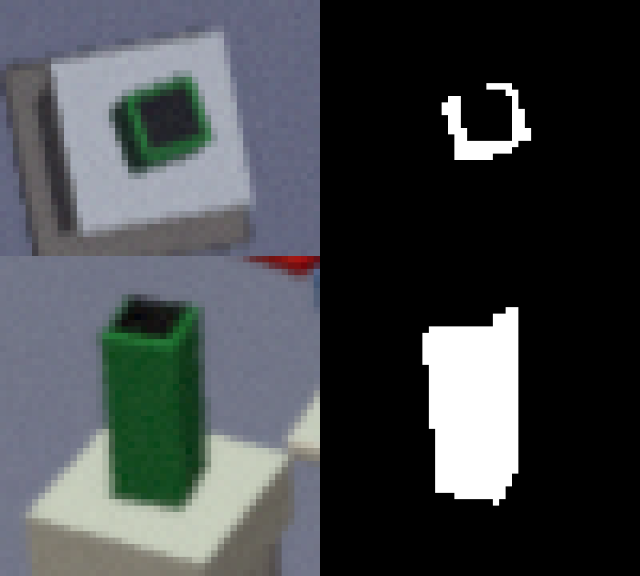

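```bash
python3 - <<'E'
from h import *
V=[pickle.load(open(f'pics/{t}.pkl','rb')) for t in ('top0','scene0')]
def green(f):
    H=hsv(f); F=f['frame'].astype(int); return (F[...,1]-np.maximum(F[...,0],F[...,2])>12)|(F.max(2)<62)
G=[near(green(f),u,0) for (o,f),u in zip(V,[(401,225),(294,231)])]
for g in G: x=np.argwhere(g); print(g.sum(),x.min(0),x.max(0))
d=(.024,.024,.11,.17)
for i in range(2): print('handle',i,fit([V[i]],[G[i]],[.503,.006,.17],d))
print(fit(V,G,[.503,.006,.17],d))
# rest top plate by white mask
def white(f): H=hsv(f); return (H[...,1]<60)&(H[...,2]>120)
W=[]
for (o,f),u,r in zip(V,[(398,226),(294,250)],(30,45)):
    m=white(f)|green(f); k=np.zeros_like(m); k[u[1]-r:u[1]+r,u[0]-r:u[0]+r]=1
    W.append(near(m&k,u,0)); x=np.argwhere(W[-1]); print(W[-1].sum(),x.min(0),x.max(0))
print('rest top',fit(V[:1],W[:1],[.503,.006,.17],(.06,.06,.085,.11)))
E
```

```text
152 [217 393] [230 407]
458 [217 286] [249 302]
handle 0 (array([0.5064, 0.0053, 0.3655]), 0.51)
handle 1 (array([0.5046, 0.0058, 0.4674]), 0.52)
(array([0.5054, 0.0051, 0.4516]), 0.58)
2924 [196 368] [255 427]
5811 [205 249] [294 338]
rest top (array([ 0.5064,  0.0049, -0.0327]), 17.28)
```

Request:
move_arm --motion '[[[0,40,25],[0,0,0.05]],[[-1,90,25],[0,0,0.1]],[[-2,140,25],[0,0,0.15]],[[-3,190,25],[0,0,0.22]],[[-4,230,25],[0,0,0.22]],[[-4,263,25],[0,0,0.22]],[[-4,263,25],[0,0,0.22]],[[-4,263,25],[0,0,0.22]],[[-4,263,25],[0,0,0.22]]]'

```text
clock: 4.03
position: [0.5055, 0.0055, 0.2913]
tool_rot: [3.141, 0.0, 0.395]
force: [-0.4, -0.1, -0.4]
grip_width: 0.0853
```

```bash
python3 - <<'E'
from h import *
o,f=snap('wrist','wrist2'); print(o['clock'],o['position'],o['tool_rot'],o['qd'].round(3),o['qpos'].round(3))
F=f['frame'].astype(int); m=(F[...,1]-np.maximum(F[...,0],F[...,2])>12)|(F.max(2)<62)
u=projw(o,f,[[.5054,.0055,.17],[.5054,.0055,.11]]); print(u)
g=near(m,u.mean(0),0); x=np.argwhere(g); print(g.sum(),x.min(0),x.max(0))
print(fit([(o,f)],[g],[.5054,.0055,.4],(.024,.024,.11,.17)))
E
```

```text
4.025 [0.50552757 0.00548452 0.29130469] [3.14134174e+00 6.01955038e-05 3.95200825e-01] [-0.     0.002 -0.003 -0.    -0.001 -0.002 -0.002] [ 0.09   0.302 -0.273  1.857  0.096  0.995 -1.399]
[[316.19432133 242.85040182]
 [316.5197887  219.12025265]]
1569 [206 299] [258 335]
(array([0.5054, 0.0054, 0.2986]), 2.38)
```

View pics/wrist2.png

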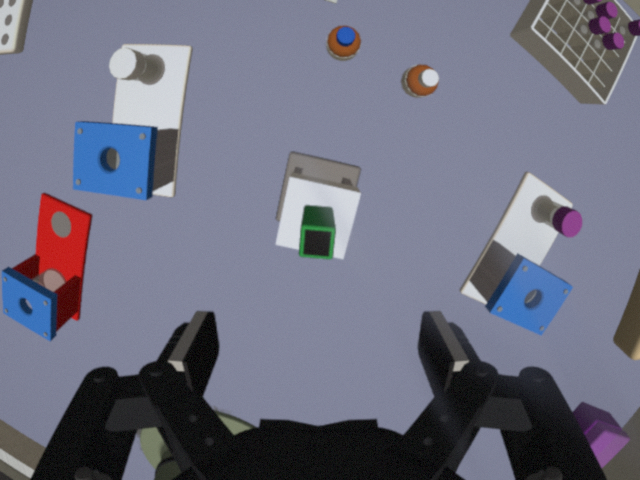

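The handle's top is at (317,243), between the jaws and nearly square to them. I'll enlarge it to read the yaw.

```bash
python3 - <<'E'
from h import *
o,f=pickle.load(open('pics/wrist2.pkl','rb'))
im=f['frame'][195:270,280:360,::-1].copy(); im=cv2.resize(im,None,fx=8,fy=8,interpolation=cv2.INTER_CUBIC)
u=projw(o,f,box(.5054,.0054,.35,.024,.024,.11,.17))
for q in u[4:]: cv2.circle(im,tuple(int(v) for v in ((q-[280,195])+.5)*8),3,(0,0,255),-1)
u=projw(o,f,box(.5054,.0054,.4,.024,.024,.11,.17))
for q in u: cv2.circle(im,tuple(int(v) for v in ((q-[280,195])+.5)*8),3,(255,0,255),-1)
cv2.imwrite('pics/hw.png',im)
E
```

```text
(no output)
```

View pics/hw.png

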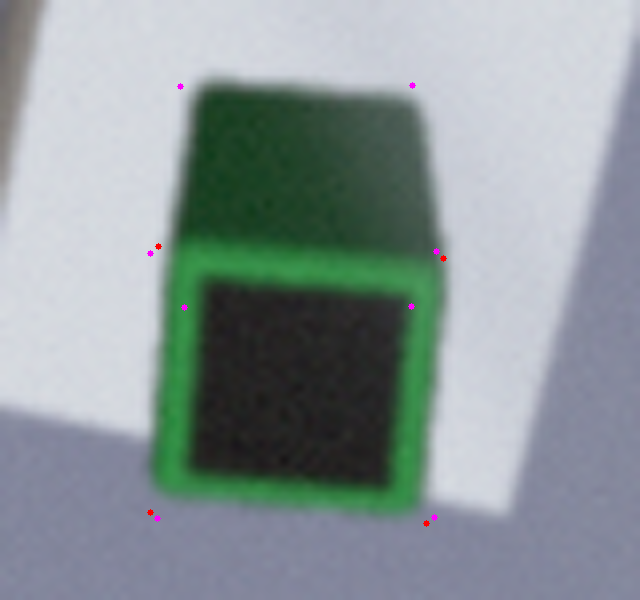

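Handle yaw is about 0.34, so I turn the tool by -0.055. I then descend, stopping at TCP z of about 0.150, and grip.

Request:
move_arm --motion '[[[0,0,-30],[0,0,-0.055]],[[0,0,-60],[0,0,-0.055]],[[0,0,-90],[0,0,-0.055]],[[0,0,-115],[0,0,-0.055]],[[0,0,-130],[0,0,-0.055]],[[0,0,-141],[0,0,-0.055]],[[0,0,-141],[0,0,-0.055]],[[0,0,-141],[0,0,-0.055]]]'

```text
clock: 5.08
position: [0.5059, 0.0066, 0.1509]
tool_rot: [3.141, -0.001, 0.342]
force: [0.1, -0.2, -0.2]
grip_width: 0.0854
```

```bash
python3 - <<'E'
from h import *
o,f=snap('wrist','wrist3'); print(o['clock'],o['position'],o['tool_rot'],o['force'])
E
```

```text
5.075 [0.50587912 0.00656671 0.15091643] [ 3.14133503e+00 -8.93109747e-04  3.41700755e-01] [ 0.06751128 -0.21829365 -0.17455453]
```

View pics/wrist3.png

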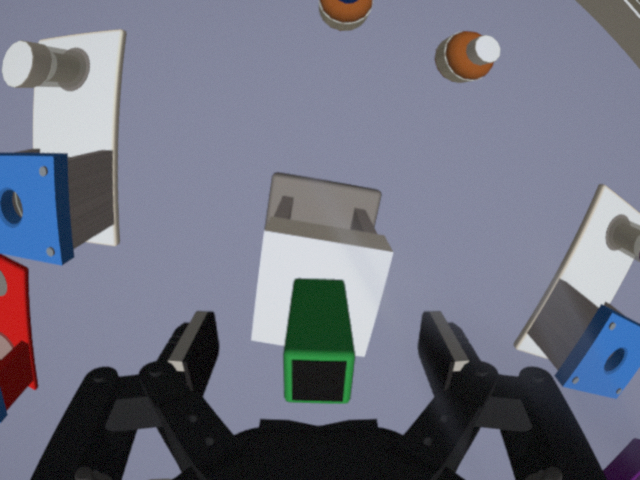

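The handle (top face at about (319,376)) sits squarely between the pads, so I close.

Request:
move_arm --motion '[[[0,0,0],[0,0,0]],[[0,0,0],[0,0,0]],[[0,0,0],[0,0,0]],[[0,0,0],[0,0,0]],[[0,0,0],[0,0,0]],[[0,0,0],[0,0,0]],[[0,0,0],[0,0,0]],[[0,0,0],[0,0,0]]]' --jaw 0 --grip_force 50

```text
clock: 6.12
position: [0.5056, 0.0065, 0.1505]
tool_rot: [3.142, -0.0, 0.342]
force: [-1.5, -1.3, 5.7]
grip_width: 0.0233
```

```bash
python3 - <<'E'
from h import *
o,f=snap('wrist','wrist4'); print(o['clock'],o['position'],o['tool_rot'],o['force'],o['grip_width'],o['qd'].round(3))
E
```

```text
6.125 [0.50555082 0.00653292 0.15045008] [ 3.14153853e+00 -1.08168706e-04  3.41630388e-01] [-1.50272383 -1.34540756  5.65760076] 0.023342319047760535 [ 0.001 -0.     0.     0.001 -0.003 -0.001  0.002]
```

View pics/wrist4.png

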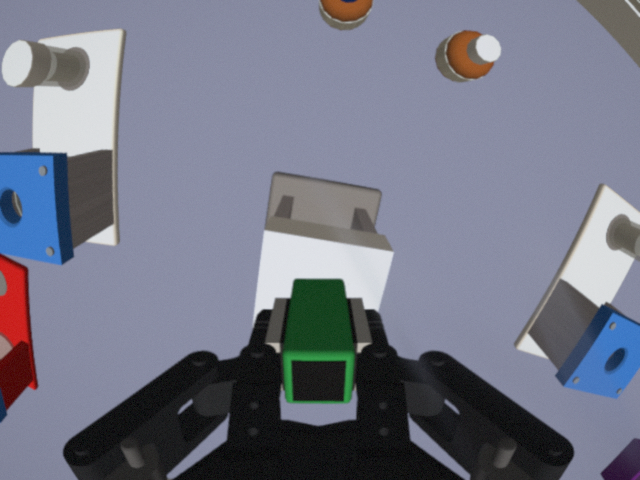

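Gripped at 23.3 mm. Lifting straight up.

Request:
move_arm --motion '[[[0,0,8],[0,0,0]],[[0,0,25],[0,0,0]],[[0,0,45],[0,0,0]],[[0,0,65],[0,0,0]],[[0,0,85],[0,0,0]],[[0,0,105],[0,0,0]],[[0,0,125],[0,0,0]],[[0,0,140],[0,0,0]],[[0,0,140],[0,0,0]],[[0,0,140],[0,0,0]],[[0,0,140],[0,0,0]]]'

```text
clock: 7.55
position: [0.5052, 0.0065, 0.2896]
tool_rot: [-3.141, 0.001, 0.342]
force: [-0.2, -0.6, -0.6]
grip_width: 0.0236
```

```bash
python3 - <<'E'
from h import *
o,f=snap('wrist','wrist5'); print(o['clock'],o['position'],o['tool_rot'],o['force'],o['grip_width'],o['qd'].round(3))
o,f=snap('scene','scene5')
u=proj(f,[[*o['position'][:2],.15]])[0].astype(int); print(u)
cv2.imwrite('pics/s5c.png',cv2.resize(f['frame'][u[1]-110:u[1]+40,u[0]-80:u[0]+80,::-1],None,fx=4,fy=4,interpolation=cv2.INTER_CUBIC))
E
```

```text
7.55 [0.50521527 0.00651964 0.28959121] [-3.14119643e+00  1.18534377e-03  3.41786991e-01] [-0.19345945 -0.61384471 -0.61689971] 0.023618405398616815 [-0.001 -0.002 -0.    -0.004 -0.001  0.002  0.001]
[293 228]
```

View pics/s5c.png

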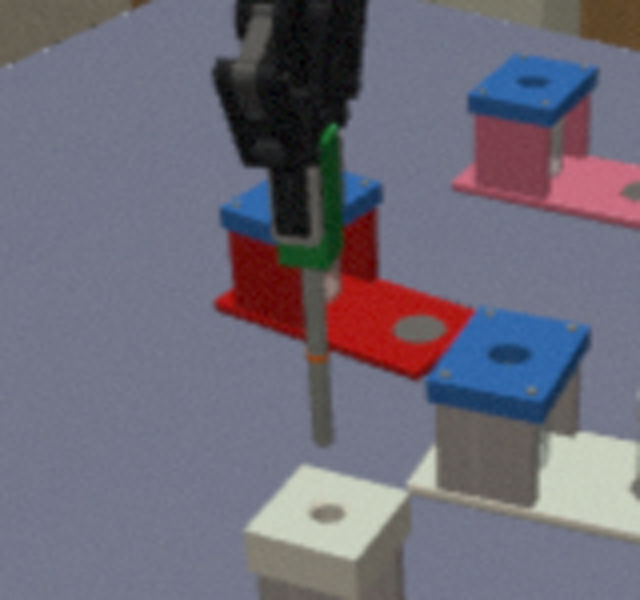

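View pics/wrist5.png

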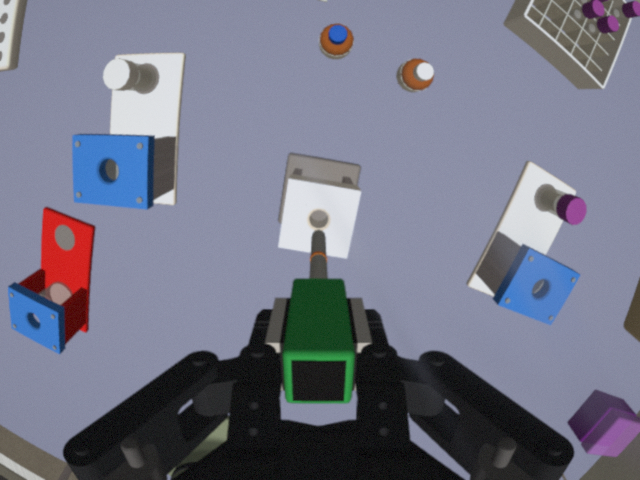

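The probe is out of its rest. The scene crop shows the rod hanging straight with the ring at about (316,357). The wrist view shows the tip at about (319,235) and the ring at about (319,255). I'll fit the rod's pose from these two views.

```bash
python3 - <<'E'
from h import *
o,f=pickle.load(open('pics/scene5.pkl','rb')); ow,w=pickle.load(open('pics/wrist5.pkl','rb'))
a=cv2.resize(f['frame'][175:235,265:325,::-1],None,fx=10,fy=10,interpolation=0)
b=cv2.resize(w['frame'][220:290,285:355,::-1],None,fx=8,fy=8,interpolation=0)
p=np.array(o['position']); 
X=np.array([[p[0],p[1],z] for z in np.linspace(.148,.248,11)])   # nominal: tip 138..  
for im,P,off,s in ((a,proj(f,X),(265,175),10),(b,projw(ow,w,X),(285,220),8)):
    print(P[[0,5,10]].round(1).tolist())
    for q in P: cv2.circle(im,tuple(int(v) for v in (q-off+.5)*s),2,(255,0,255),-1)
c=np.zeros((600,800,3),np.uint8); 
cv2.imwrite('pics/a5.png',a); cv2.imwrite('pics/b5.png',b)
E
```

```text
[[294.0, 229.4], [292.6, 206.9], [291.1, 182.9]]
[[316.5, 233.4], [316.2, 258.7], [315.6, 297.1]]
```

View pics/a5.png

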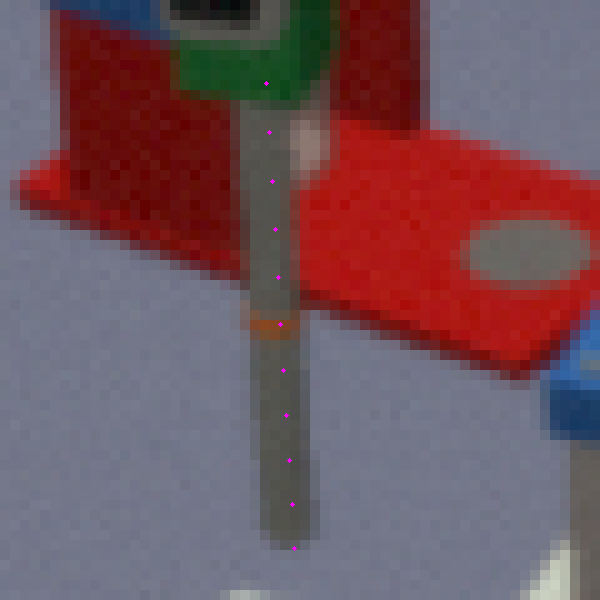

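View pics/b5.png

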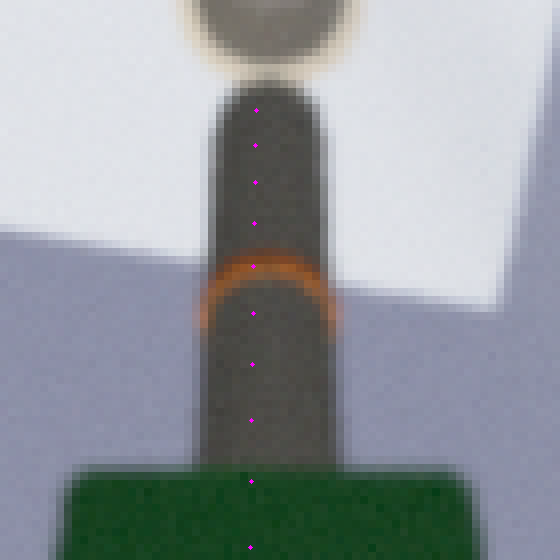

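```bash
cat >> h.py <<'E'
def circ(c,r=.005,n=72):
    t=np.linspace(0,2*np.pi,n); return np.array(c)+np.c_[r*np.cos(t),r*np.sin(t),0*t]
E
python3 - <<'E'
from h import *
o,f=pickle.load(open('pics/scene5.pkl','rb')); ow,w=pickle.load(open('pics/wrist5.pkl','rb'))
p=np.array(ow['position']); Rt=Ro.from_euler('xyz',ow['tool_rot']).as_matrix()
for dx in (-.002,0,.002):
    c=p+Rt@[dx,0,0]
    t=[c[0],c[1],p[2]-.1405]; r=[c[0],c[1],p[2]-.0905]
    a=proj(f,circ(t)); b=projw(ow,w,circ(t)); rr=projw(ow,w,circ([r[0],r[1],r[2]-.0015])); rs=proj(f,circ(r))
    print(dx,'scene tip x',a[:,0].min().round(2),a[:,0].max().round(2),'bot',a[:,1].max().round(2),'ring bot',rs[:,1].max().round(2),'| wrist tip top',b[:,1].min().round(2),'x',b[:,0].min().round(2),b[:,0].max().round(2),'ring top',rr[:,1].min().round(2),'x',rr[:,0].min().round(2),rr[:,0].max().round(2))
    h=projw(ow,w,p+np.array([(Rt@[dx+sx*.012,sy*.012,0]) for sx in(1,) for sy in (-1,1)])+[0,0,-.0405]); print('   handle base far edge',h.round(2).tolist())
# measure
G=w['frame'].astype(int).max(2); 
print('wrist col318 rows', G[224:236,318].tolist())
print('wrist row 240', G[240,305:335].tolist())
print('wrist row 270', G[270,302:336].tolist())
S=f['frame'].astype(int)[...,2]
for r in (212,216,220,224): print(r,S[r,283:303].tolist())
print('col293',S[222:236,293].tolist())
E
```

```text
-0.002 scene tip x 290.27 295.54 bot 230.23 ring bot 207.69 | wrist tip top 229.98 x 309.68 323.34 ring top 253.94 x 307.96 324.37
   handle base far edge [[289.98, 279.39], [341.12, 279.4]]
0 scene tip x 291.28 296.55 bot 230.37 ring bot 207.82 | wrist tip top 227.35 x 309.66 323.35 ring top 250.85 x 307.93 324.39
   handle base far edge [[289.85, 275.51], [341.22, 275.52]]
0.002 scene tip x 292.28 297.55 bot 230.51 ring bot 207.95 | wrist tip top 224.71 x 309.64 323.36 ring top 247.73 x 307.9 324.41
   handle base far edge [[289.73, 271.6], [341.32, 271.61]]
wrist col318 rows [118, 120, 119, 143, 180, 164, 117, 82, 78, 76, 78, 74]
wrist row 240 [232, 233, 231, 231, 231, 218, 161, 99, 73, 71, 74, 76, 75, 78, 77, 76, 77, 77, 78, 96, 155, 211, 230, 232, 232, 230, 230, 231, 230, 229]
wrist row 270 [167, 171, 166, 165, 166, 167, 162, 141, 90, 68, 74, 71, 73, 74, 77, 74, 75, 75, 79, 76, 74, 77, 77, 70, 88, 136, 162, 168, 168, 167, 169, 168, 167, 167]
212 [137, 136, 135, 135, 137, 136, 124, 90, 77, 79, 77, 77, 100, 135, 135, 135, 137, 137, 139, 139]
216 [134, 137, 135, 136, 136, 137, 129, 101, 76, 80, 77, 75, 93, 133, 137, 135, 137, 137, 137, 133]
220 [137, 137, 137, 139, 137, 138, 135, 113, 79, 77, 76, 73, 90, 129, 138, 137, 135, 136, 137, 136]
224 [140, 138, 136, 136, 136, 137, 134, 127, 85, 80, 75, 73, 84, 118, 135, 134, 139, 135, 138, 138]
col293 [78, 74, 75, 75, 77, 75, 80, 92, 131, 138, 135, 139, 139, 171]
```

Wrist and scene agree: the rod is plumb, with its tip about (-1.4,-1.1) mm from the TCP axis. I'll travel at this height to the purple vial's station, then lower to just above the guide for a relative check.

Request:
move_arm --motion '[[[0,-15,5],[0,0,0]],[[0,-45,5],[0,0,0]],[[1,-85,5],[0,0,0]],[[2,-125,5],[0,0,0]],[[3,-165,5],[0,0,0]],[[4,-205,5],[0,0,0]],[[5,-235,5],[0,0,0]],[[5,-253,5],[0,0,0]],[[5,-261,0],[0,0,0]],[[5,-261,-20],[0,0,0]],[[5,-261,-40],[0,0,0]],[[5,-261,-40],[0,0,0]]]'

```text
clock: 9.15
position: [0.5101, -0.2534, 0.2491]
tool_rot: [-3.14, 0.002, 0.343]
force: [0.2, 1.6, -1.2]
grip_width: 0.0232
```

Request:
move_arm --motion '[[[0,0,0],[0,0,0]],[[0,0,0],[0,0,0]],[[0,0,0],[0,0,0]]]'

```text
clock: 9.52
position: [0.5107, -0.2544, 0.2508]
tool_rot: [3.141, -0.001, 0.342]
force: [-0.2, 0.0, -1.4]
grip_width: 0.0234
```

```bash
python3 - <<'E'
from h import *
ow,w=snap('wrist','wrist6'); print(ow['clock'],ow['position'],ow['tool_rot'],ow['force'],ow['grip_width'],ow['qd'].round(3))
o,f=snap('scene','scene6')
p=np.array(ow['position']);tip=[p[0]-.0014,p[1]-.0011,p[2]-.1405]; H=[.5086,-.2559,.085]
print('tip est',tip)
u=proj(f,[tip])[0].astype(int); v=projw(ow,w,[tip])[0].astype(int); print(u,v)
a=cv2.resize(f['frame'][u[1]-40:u[1]+35,u[0]-40:u[0]+40,::-1],None,fx=8,fy=8,interpolation=cv2.INTER_CUBIC)
b=cv2.resize(w['frame'][v[1]-35:v[1]+35,v[0]-40:v[0]+40,::-1],None,fx=8,fy=8,interpolation=cv2.INTER_CUBIC)
for im,P,off in ((a,lambda X:proj(f,X),u-[40,40]),(b,lambda X:projw(ow,w,X),v-[40,35])):
    for X,c in ((circ(tip),(0,0,255)),(circ(H,.012),(0,255,255)),(circ(tip,.0003,3),(0,0,255)),(circ(H,.0003,3),(0,255,255))):
        cv2.polylines(im,[((P(X)-off+.5)*8).astype(np.int32)],True,c,1)
cv2.imwrite('pics/a6.png',a); cv2.imwrite('pics/b6.png',b)
E
```

```text
9.525 [ 0.51069539 -0.25444682  0.25083356] [ 3.14105980e+00 -6.11792247e-04  3.41841156e-01] [-0.23346584  0.01193033 -1.38238807] 0.02336193810010966 [ 0.001  0.003 -0.     0.002 -0.    -0.001 -0.001]
tip est [np.float64(0.5092953888874312), np.float64(-0.2555468192095137), np.float64(0.11033356134466055)]
[194 330] [317 236]
```

View pics/a6.png

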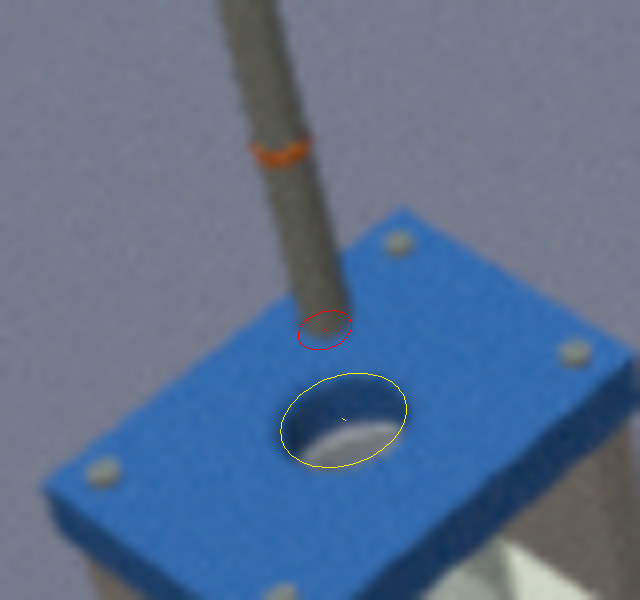

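View pics/b6.png

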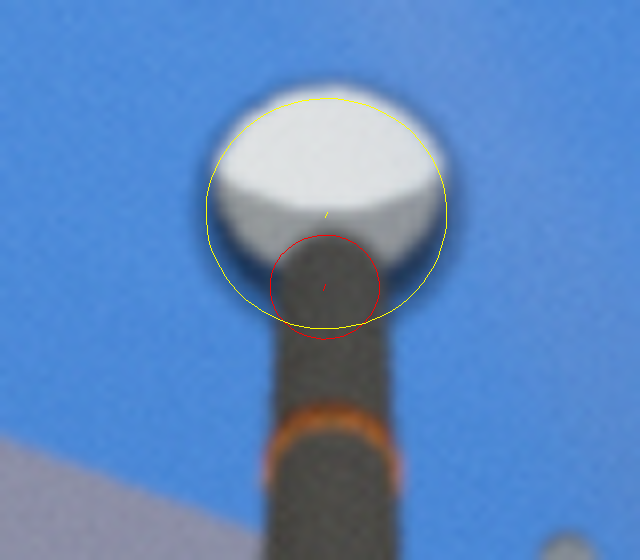

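The hole rim matches my estimate in the scene view, and the rod sits centred over it laterally in the wrist view, with about 0.7 mm left to correct. I'll apply that and lower slowly to halfway.

Request:
move_arm --motion '[[[-0.6,-0.3,0],[0,0,0]],[[-0.6,-0.3,-5],[0,0,0]],[[-0.6,-0.3,-11],[0,0,0]],[[-0.6,-0.3,-17],[0,0,0]],[[-0.6,-0.3,-23],[0,0,0]],[[-0.6,-0.3,-29],[0,0,0]],[[-0.6,-0.3,-34],[0,0,0]],[[-0.6,-0.3,-36],[0,0,0]],[[-0.6,-0.3,-36],[0,0,0]],[[-0.6,-0.3,-36],[0,0,0]]]'

```text
clock: 10.88
position: [0.51, -0.2548, 0.2145]
tool_rot: [3.141, -0.0, 0.342]
force: [0.8, -1.1, -0.9]
grip_width: 0.0233
```

```bash
cat > chk.py <<'E'
from h import *
import sys
t=sys.argv[1]
ow,w=snap('wrist','wrist'+t); print(ow['clock'],ow['position'],ow['tool_rot'],ow['force'],ow['grip_width'],ow['qd'].round(3))
o,f=snap('scene','scene'+t)
p=np.array(ow['position']);ax=[p[0]-.0014,p[1]-.0011]; H=[.5086,-.2559,.085]; R=[*ax,p[2]-.0905]
print('axis',ax,'tip z',p[2]-.1405)
u=proj(f,[H])[0].astype(int); v=projw(ow,w,[H])[0].astype(int)
a=cv2.resize(f['frame'][u[1]-45:u[1]+30,u[0]-40:u[0]+40,::-1],None,fx=8,fy=8,interpolation=cv2.INTER_CUBIC)
b=cv2.resize(w['frame'][v[1]-35:v[1]+35,v[0]-40:v[0]+40,::-1],None,fx=8,fy=8,interpolation=cv2.INTER_CUBIC)
for im,P,off in ((a,lambda X:proj(f,X),u-[40,45]),(b,lambda X:projw(ow,w,X),v-[40,35])):
    for X,c in ((circ([*ax,.085]),(0,0,255)),(circ(H,.012),(0,255,255)),(circ(R),(255,0,255))):
        cv2.polylines(im,[((P(X)-off+.5)*8).astype(np.int32)],True,c,1)
cv2.imwrite(f'pics/a{t}.png',a); cv2.imwrite(f'pics/b{t}.png',b)
E
python3 chk.py 7
```

```text
10.875 [ 0.51002046 -0.2547784   0.21448378] [ 3.14137191e+00 -2.67185407e-04  3.41771664e-01] [ 0.7967223  -1.13105145 -0.92614722] 0.02333841951336673 [-0.    -0.001  0.002  0.    -0.002  0.    -0.002]
axis [np.float64(0.5086204570744515), np.float64(-0.25587839893304914)] tip z 0.07398378129430153
```

View pics/a7.png

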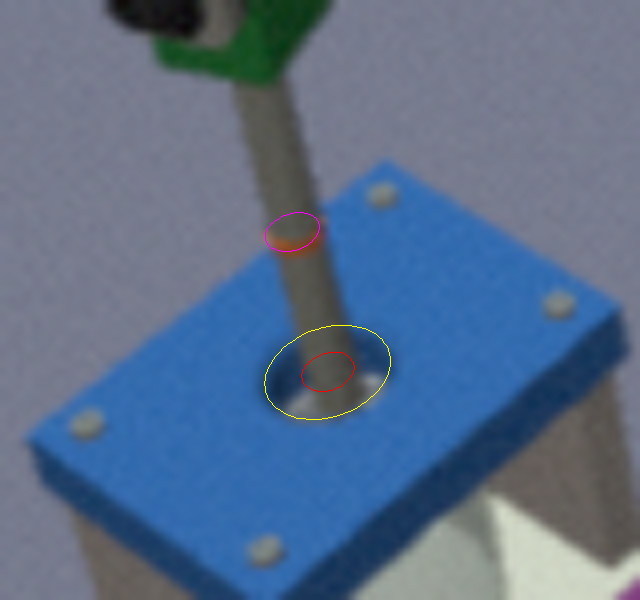

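View pics/b7.png

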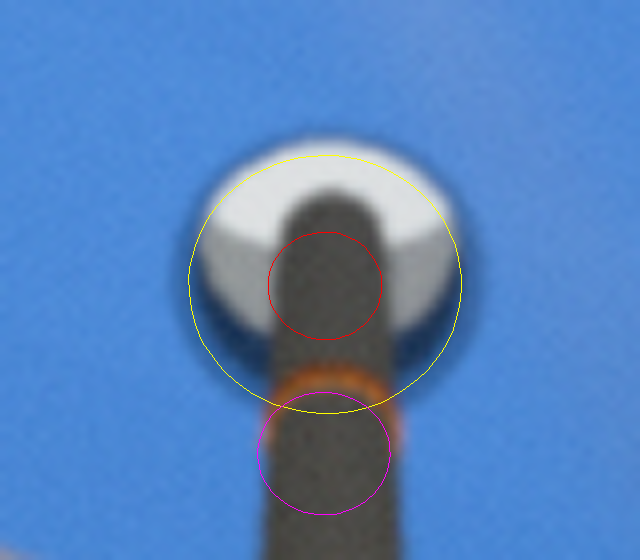

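The rod is through the hole, centred to well under 1 mm in both views, with clear margin all round. Ring height matches the prediction: 39 mm to go.

Request:
move_arm --motion '[[[0,0,-4],[0,0,0]],[[0,0,-10],[0,0,0]],[[0,0,-16],[0,0,0]],[[0,0,-22],[0,0,0]],[[0,0,-28],[0,0,0]],[[0,0,-34],[0,0,0]],[[0,0,-38],[0,0,0]],[[0,0,-39],[0,0,0]],[[0,0,-39],[0,0,0]],[[0,0,-39],[0,0,0]],[[0,0,-39],[0,0,0]],[[0,0,-39],[0,0,0]]]'

```text
clock: 12.48
position: [0.51, -0.2548, 0.1754]
tool_rot: [3.142, -0.0, 0.342]
force: [0.1, 0.2, -1.6]
grip_width: 0.0238
```

```bash
python3 chk.py 8
```

```text
12.475 [ 0.5099549  -0.2547565   0.17538157] [ 3.14151319e+00 -1.03016002e-04  3.41761161e-01] [ 0.10871631  0.23365562 -1.59674223] 0.023801382137988096 [-0.001  0.    -0.001  0.     0.    -0.    -0.   ]
axis [np.float64(0.5085549020092498), np.float64(-0.2558565042742623)] tip z 0.0348815710440033
```

View pics/a8.png

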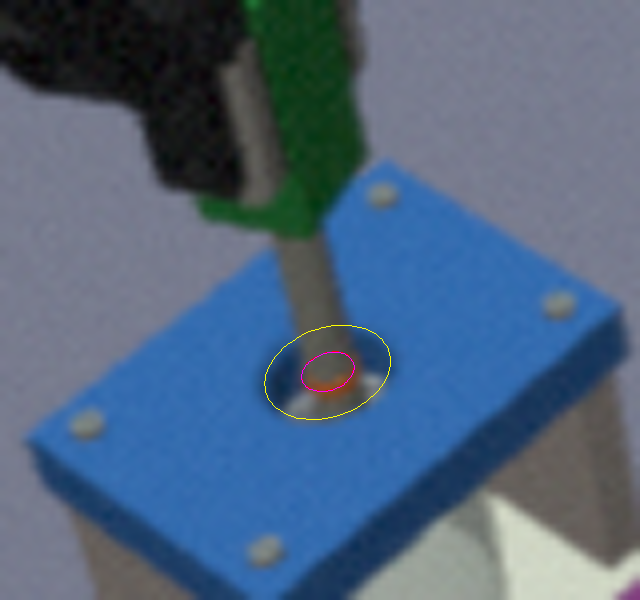

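View pics/b8.png

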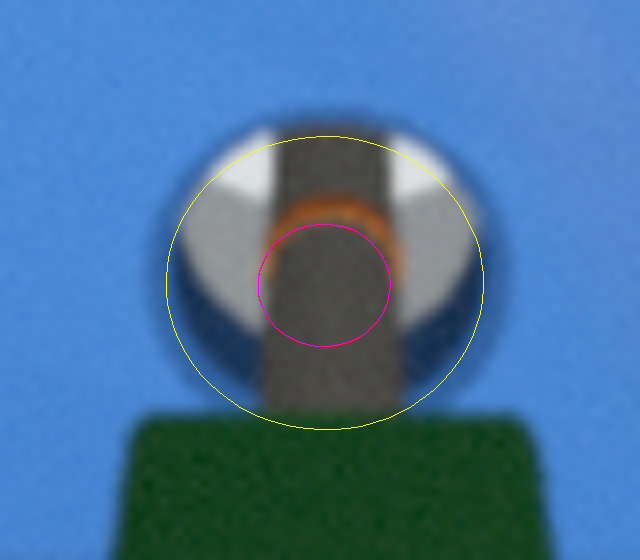

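All views agree: the ring is level with the guide top and centred, the arm is still, and no side force shows. I'm handing in.

```bash
python3 -c "
from h import *
o=observe(); print(o['position'],o['qd'].round(3),o['grip_width']); print(job_done())"
```

```text
[ 0.50993066 -0.25476401  0.17534586] [-0.001  0.001  0.    -0.    -0.003  0.    -0.   ] 0.02343554075936303
the job is handed in; nothing more can be done
None
```

I took the green probe out of its rest and lowered it through the blue guide of the right-hand station, the one with the purple-capped vial on its foot plate. I handed in at about 12.5 s, still holding the probe at roughly 23.5 mm opening.

**Position:** The last wrist and scene pictures put the rod within about 1 mm of the hole's axis. The ring came out at about z = 0.085, level with the guide's top.

**Stillness and contact:** The arm was at rest, and the force reading showed about 0.2 N sideways. I had no direct reading of contact between the probe and the station. I judged that from the clear gap all round the rod in both pictures.

**Uprightness:** The tool pointed straight down. In the picture taken after the lift, the rod looked plumb to about half a degree. I did not measure the tip once it was hidden in the beaker.

**Disagreements:**
- The three cameras differed by 1–2 mm on the hole's position, and the wrist camera showed a bias of similar size. I therefore set the final centring by comparing rod and hole within the same picture.
- The scene picture suggested the tip was 1–2 mm higher than I calculated from the grasp. That is within the 8 mm allowed, and the final picture of the ring matched the calculation.

I did not photograph the vials and bottles again at the end. The planned path stayed well clear of them.

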